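# Jack up the panel tray for edge inspection

## Task

First turn the turnbutton on the panel tray a full quarter turn, so that it points across the glass and locks the panel in. Then stand the loose lever jack on the table with its saddle centred under the tray's marked lift point (the round-ended tongue with the raised ring on top), handle still up, and push the jack's handle down to its stop so that the jack alone raises the tray. Finish while still holding the handle down with the tray raised; do not lift the tray by hand, and leave the other things on the bench where they are.

Things in the scene. Friction and masses are not known exactly. Their poses are not given: they have to be found in the camera images.
- station: White plinth, 280 (x) x 220 (y) x 52 mm high, fixed to the table at a varying place and yaw; origin at the centre of its underside. On it lies the aluminium panel tray, 280 x 220 mm, top at 68 mm, with a dark glass panel inside a rim 24 mm wide. The tray is hinged along the plinth's +y edge; its free -y edge carries, in station axes, the turnbutton at x = -70 mm, the lift tongue at x = 0 and a short square tab (22 mm long, no ring, not a lift point) at x = +85 mm.
- tray (a joint): Tilt of the panel tray about its hinge, rad: 0 = lying flat on the plinth, grows as the free edge rises; about 0.09 with the jack's handle at its stop. The tray weighs 1.5 to 2.2 kg.
- lift_point (a point): The marked lift point: centre of the underside of a round rubber pad, 36 mm in diameter, beneath the round end of the tongue that sticks out from the tray's free edge; axes as the station when the tray lies flat. The pad's underside is 58 mm above the table, 42 mm out (-y of the station) from the plinth's side; the tongue is 36 mm wide, and a raised steel ring 28 mm in diameter on its top (top at 72 mm) marks the spot.
- turnbutton (a joint): Angle of the turnbutton about its upright pivot, rad: 0 = open, its arm lying along the rim (station +x); grows anticlockwise seen from above to the stop at 1.57 = closed, the arm pointing across the glass (station +y). It starts between 0 and 0.3 and stays where it is left (friction about 0.08 N m).
- turnbutton_grip (a point): Centre of the turnbutton's upright black fin, which stands on the pivot: 34 mm long (along the arm, its own x axis), 12 mm thick (its y), 26 mm high, from 75 to 101 mm above the table (this point at 88 mm). Turning the fin about this point's upright axis turns the button.
- turnbutton_tip (a point): Tip region of the turnbutton's flat steel arm, on its top face, 38 mm out from the pivot along its own x; the arm is 16 mm wide, 6 mm thick, reaches 45 mm from the pivot, underside 69 mm above the table.
- jack: The loose lever jack, 0.75 to 0.98 kg. Origin on its underside; own x points from the handle towards the saddle, z up. Steel foot plate 90 mm wide (y), 10 mm thick, from x = -150 to +80 mm. Grey grip block centred at x = -10 mm; saddle centred at x = +55 mm; handle rising towards -x.
- jack_grip (a point): Grip point of the jack: on the centre line of its upright grey block, 70 mm above the jack's underside and at jack x = -10 mm. The block is 32 mm wide across the jack (y), 40 mm long (x), top 90 mm above the underside; pinch it across its width from above. Axes as the jack.
- saddle_top (a point): Centre of the jack's round saddle, 40 mm in diameter, on its top face: 43 mm above the jack's underside with the handle up, 81 mm with the handle at its stop; 65 mm ahead (jack +x) of jack_grip.
- handle (a joint): Angle of the jack's handle, rad: 0 = up (a spring returns it there), 0.52 = pressed down to its stop. The saddle rises 73 mm per rad; it meets the lift pad at about 0.2. Needs some 4 to 10 N at the pad.
- handle_pad (a point): Centre of the top face of the black push pad at the end of the handle, 50 mm wide across the jack and 40 mm long; with the handle up it lies at jack x = -143 mm and 105 mm above the jack's underside, tilted 15 degrees; at the stop at about jack x = -148 mm and 33 mm high, tilted 15 degrees the other way. The handle turns about a pin across the jack at jack x = -10 mm, 60 mm high, 140 mm from the pad. Push it down from above.
- suction_lifter: White suction lifter with a bulb handle, 52 mm across, 82 mm high; bystander, origin under its centre.
- tape_roll: Clear tape roll lying flat, 84 mm across, 24 mm high; bystander, origin under its centre.
- solvent_jar: White jar, 60 mm across, 90 mm high; bystander, origin under its centre.
- loupe: Standing magnifier, 52 mm across, 58 mm high; bystander, origin under its centre.
- driver: Screwdriver lying flat, 160 mm long; bystander, origin near its middle.
- parts_tray: Small open white tray, 120 x 90 x 30 mm; bystander, origin under its centre.
- gauge_block: Bare steel block, 70 x 35 x 30 mm; bystander, origin under its centre.

How it is judged:
By the outcome, as a careful person would: the job done as asked, in the order asked, and still so for the second after the job is handed in, while the arm keeps its last pose, push and grip.
It also fails if it takes over 72 s, if anything falls off the work surface, if the arm or the gripper's body presses on something with over 40 N, if the wrist force passes 120 N, or if a joint passes its speed limit or range.

## Robot

A 6-joint arm with a two-finger parallel gripper is mounted at the origin on the work surface. World frame = base frame: x ahead of the robot, y to its left, z up, the work surface at z = 0. Lengths are in mm, angles in rad, forces in N, time in s.
With the tool pointing down it reaches from about 350 to 875 mm from the base axis. Payload 4.2 kg.
Tool frame: the origin (TCP) lies at the very end of the fingers, on their centre line; the grasp point (between the pads) lies 19 mm behind it (pinch_z is the distance from the TCP to the grasp point, in mm); z points along the fingers, y is the line along which they close (so a half turn about z gives the same grasp; the last joint's range is limited). The gripper opens to 85 mm and grips with 20 to 120 N. Pads are 22 mm wide; open, the fingers measure 114 mm over their backs; the gripper's body (76 mm by 85 mm) begins 54 mm behind the grasp point. The pads swing forward as they close: fully open they stand 13 mm farther back than shut.
Start: joints at [-0.846, 0.385, 0.008, 0, -1.194, -0.259], TCP at [280.722, -558.385, 231.312] pointing down, gripper open.
Joint ranges: [-3.14, 3.14], [-1.21, 2.06], [-1.07, 1.41], [-3.16, 2.05], [-2.99, -0.16], [-3.1, 3.1]. Speed limits (rad/s): [2.79, 2.79, 3.14, 3.14, 3.14, 3.14].

## Interface

Orientations are given as a unit quaternion [x, y, z, w].
In Python, from bench import * gives the robot as it stands.
- The arm moves only by the tool arm_command, never from a script. Its argument "steps" is one flat list of numbers, 4 for each row, row after row: the shift along the tool's x, y, z in m, then the turn about the tool's z in rad. In form: [tx, ty, tz, roll, tx, ty, tz, roll, ...]. A call has 1 to 20 rows; each row shifts and turns the commanded pose from where the row before left it, along the tool's axes as they then stand; what a row does not reach is not made up. A row lasts 1/8 s, in which the tool goes at most 62.5 mm and 10.7 degrees, less where a joint would pass 70% of its speed; a pose out of reach is approached as far as the arm can. A call with a gripper value outside its range is refused whole. "grip" is the finger opening in m, from 0 to 0.0854, set as the call begins (left out, the last holds). The fingers move at their own pace and stop on an object; the grip force is fixed at half the most. Time passes only in rows, so rows that do not move let the fingers close. It gives the time, the measured TCP pose, the force, the opening and the grip force at its end, in the units of the state.
- read_state(): the state, without advancing time (a new reading comes with each control period).
- get_image(name): name is "scene" or "top" or "wrist"; returns the picture (420x560x3 uint8, red, green, blue); there is no depth.
- get_calibration(name): a dict with "camera_matrix" (3x3 intrinsics, pixels), "cam_to_world" (4x4, takes a point from camera to world coordinates). Camera axes: x right, y down, z forward; pixel columns grow to the right and rows downward; lengths in mm; the calibration is good to about 2 mm. A picture is of the moment at which its call begins: read the wrist's pose just before it. get_calibration takes no time and is no camera call; for the wrist camera it gives the pose at the moment of the call.
- job_done(): hands the job in; it is judged then, once.
The state is a dict: "clock": time; "joints": joint angles; "joint_vel": joint speeds; "joint_efforts": joint torques, N m; "position": TCP position; "ee_rot": TCP orientation; "contact_force": force on the tool from outside, world axes, zero at the start; "wrist_torque": the same for the moment, N m; "gripper_width": finger opening in mm; "grasp_force": force on a finger pad.
Only numpy, scipy, OpenCV 4.12 (cv2) and the standard library are available. Lean on these libraries where they do the work, as an engineer would, in place of code of your own. Each camera call takes 0.05 s, during which the arm holds its last target. There are 200 camera calls.

## Working session

There is one attempt and no reset: what is moved stays moved. The work goes in short steps, Python scripts to look and compute and a tool call to move; the robot and the scene stay as the last step left them, time stands still between calls to the robot, and variables do not carry over. Pictures are saved under pics/ and viewed, at most 10 in all, crops included, and the job is handed in when it is done.

Besides the shell and the picture viewer there is one more tool, called after "Call:" by a JSON object that holds its "op" and its "data", one argument or row to a line. arm_command: Moves the arm, as the interface text tells. Its arguments: {"type":"object","properties":{"steps":{"type":"array","items":{"type":"number"}},"grip":{"type":"number"}},"required":["steps"]}

```bash
mkdir -p pics; ls; python3 - <<'E'
from bench import *
import cv2
for n in("top","scene"):
    cv2.imwrite(f"pics/{n}0.png",cv2.resize(get_image(n)[:,:,::-1],(800,600),interpolation=cv2.INTER_CUBIC))
    c=get_calibration(n);print(n,c)
s=read_state();print(s)
E
```

```text
pics
top {'camera_matrix': array([[413.84544312,   0.        , 278.27781173],
       [  0.        , 413.84544312, 209.42691749],
       [  0.        ,   0.        ,   1.        ]]), 'cam_to_world': array([[ 2.52324335e-02, -9.86473092e-01,  1.61969638e-01,
         3.81001601e+02],
       [-9.99641867e-01, -2.34533177e-02,  1.28871689e-02,
        -5.96819040e+01],
       [-8.91411993e-03, -1.62236806e-01, -9.86711588e-01,
         1.26636727e+03],
       [ 0.00000000e+00,  0.00000000e+00,  0.00000000e+00,
         1.00000000e+00]])}
scene {'camera_matrix': array([[509.10036226,   0.        , 280.81713528],
       [  0.        , 509.10036226, 216.682242  ],
       [  0.        ,   0.        ,   1.        ]]), 'cam_to_world': array([[ 4.30371501e-01,  5.07180851e-01, -7.46691339e-01,
         1.67148433e+03],
       [ 9.02619543e-01, -2.34808625e-01,  3.60753198e-01,
        -5.91215249e+02],
       [ 7.63754754e-03, -8.29236090e-01, -5.58846289e-01,
         8.94723921e+02],
       [ 0.00000000e+00,  0.00000000e+00,  0.00000000e+00,
         1.00000000e+00]])}
{'clock': 0.1, 'joints': array([-8.46421171e-01,  3.85492255e-01,  6.77694727e-03, -4.23308100e-04,
       -1.19395578e+00, -2.58604003e-01]), 'joint_vel': array([-0.00091163, -0.00131395,  0.00220647,  0.00170162,  0.00043479,
       -0.00062549]), 'joint_efforts': array([-2.03210866e-04, -3.93320346e+01,  1.88930297e+01,  4.19784173e+00,
       -2.52263155e-03, -2.92749419e-06]), 'position': array([ 280.48988293, -557.96525531,  230.33073528]), 'ee_rot': array([-2.30710090e-01,  9.73022064e-01,  9.19268010e-04, -2.68944140e-04]), 'contact_force': array([ 0.80606281,  0.10866685, -0.28159905]), 'wrist_torque': array([-0.03608511, -0.02744439, -0.0292452 ]), 'grasp_force': 0.0, 'gripper_width': 84.98566862445337}
```

View pics/top0.png

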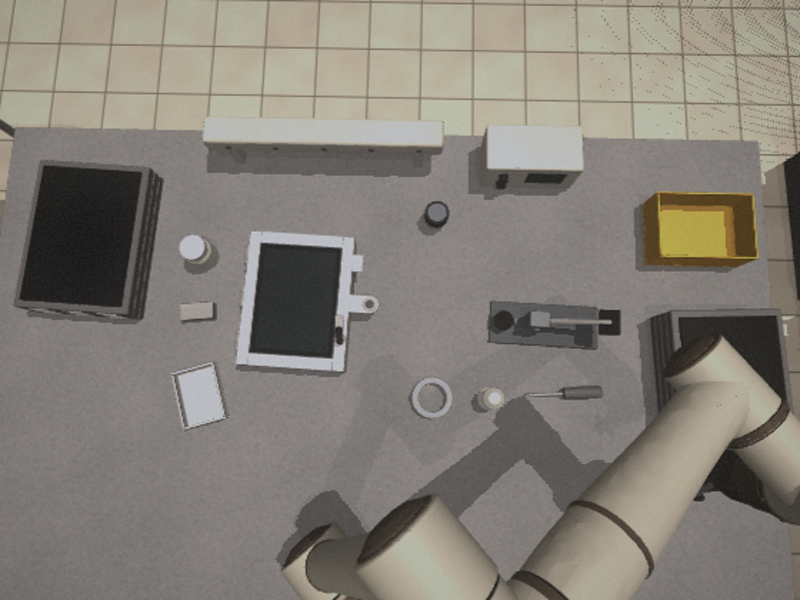

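View pics/scene0.png

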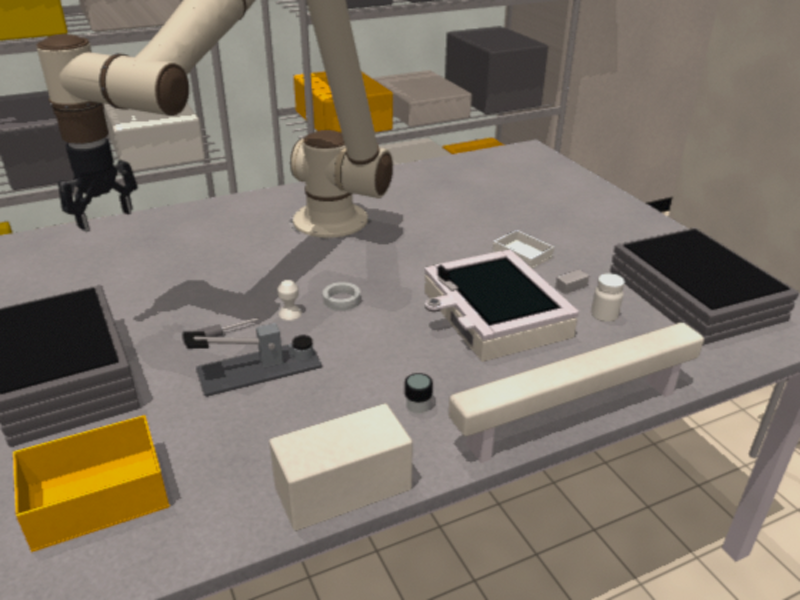

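The top view shows the tray with corners at (251,231), (355,237), (344,373) and (236,366), in 800-wide pixels. The ring is at (369,304), the fin at about (339,335) and the tongue points right. The jack lies at right, with its saddle at (502,322), block at (540,319) and pad at (610,322). It already faces the tray.

```bash
cat > h.py <<'E'
from bench import *
import numpy as np, cv2
from scipy.spatial.transform import Rotation as R
def cast(c,px,z):
    K,T=c["camera_matrix"],c["cam_to_world"]
    d=T[:3,:3]@np.linalg.solve(K,[px[0],px[1],1.]);o=T[:3,3]
    return o+d*(z-o[2])/d[2]
def blobs(m,amin=8):
    n,l,s,c=cv2.connectedComponentsWithStats(m.astype(np.uint8))
    return [(c[i].round(1).tolist(),s[i].tolist()) for i in range(1,n) if s[i,4]>=amin]
E
python3 - <<'E'
from h import *
c=get_calibration("top");k=.7
P=lambda n,x,y,z:print(n,cast(c,(x*k,y*k),z).round(0)[:2])
for n,x,y,z in [("cA",251,231,68),("cB",355,237,68),("cC",344,373,68),("cD",236,366,68),("ring",369,304,72),("fin",339,335,101),("saddle",502,321,43),("block",540,319,90),("pad",611,321,105),("foot1",490,301,10),("foot2",489,343,10),("foot3",598,348,10),("foot4",599,306,10),("tab",357,263,68),("tape",432,397,24),("lifter",490,400,60),("loupe",436,214,58),("driverend",601,392,10),("drivertip",528,396,5)]:P(n,x,y,z)
im=get_image("top")
cv2.imwrite("pics/crop.png",cv2.resize(im[150:280,155:455,::-1],None,fx=2.66,fy=2.66,interpolation=cv2.INTER_CUBIC))
E
```

```text
cA [715. 267.]
cB [707.  48.]
cC [424.  60.]
cD [433. 279.]
ring [566.  14.]
fin [498.  70.]
saddle [ 541. -262.]
block [ 541. -330.]
pad [ 538. -467.]
foot1 [ 588. -242.]
foot2 [ 498. -240.]
foot3 [ 493. -470.]
foot4 [ 583. -475.]
tab [652.  42.]
tape [ 381. -120.]
lifter [ 378. -235.]
loupe [ 764. -121.]
driverend [ 401. -474.]
drivertip [ 388. -323.]
```

View pics/crop.png

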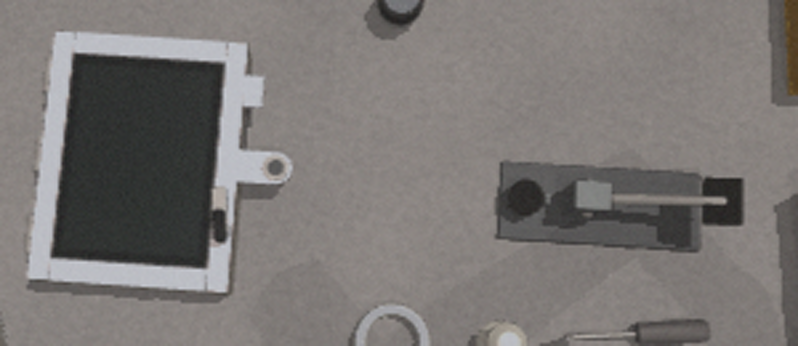

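The crop agrees with the casts: the ring is 42 mm off the free edge, the jack faces world +y, and the button is slightly open. Next I move above the turnbutton for a near look.

```bash
cat >> h.py <<'E'
def go(x,y,z,yaw=None):
    """remaining shift in current tool axes (m) and roll so that tool y points at yaw (deg, mod 180)"""
    s=read_state();r=R.from_quat(s["ee_rot"]).as_matrix()
    d=r.T@(np.array([x,y,z])-s["position"])/1000
    cur=np.degrees(np.arctan2(r[1,1],r[0,1]));roll=0
    if yaw is not None: roll=-np.radians((yaw-cur+90)%180-90)
    print("t",round(s["clock"],2),"pos",s["position"].round(1),"yawy",cur.round(1),"F",s["contact_force"].round(1),"w",round(s["gripper_width"],1),"j",s["joints"].round(2),"-> move",d.round(4),"roll",round(roll,3))
E
python3 -c "
from h import *
go(475,70,230,94)"
```

```text
t 0.15 pos [ 280.5 -558.   230.5] yawy 116.7 F [ 0.6 -0.2 -0.1] w 85.2 j [-0.85  0.39  0.01 -0.   -1.19 -0.26] -> move [-0.4557  0.4738  0.0012] roll 0.396
```

Call:
{"op": "arm_command", "data": {
  "steps": [-0.038,0.0395,0,0.033,-0.0393,0.0382,0,0.033,-0.0405,0.0369,0,0.033,-0.0417,0.0355,0,0.033,-0.0428,0.0341,0,0.033,-0.0439,0.0327,0,0.033,-0.045,0.0312,0,0.033,-0.046,0.0297,0,0.033,-0.047,0.0282,0,0.033,-0.0479,0.0266,0,0.033,-0.0487,0.025,0,0.033,-0.0495,0.0234,0,0.033,0,0,0,0,0,0,0,0]
}}

```text
clock: 1.9
position: [674.4, -54.0, 230.5]
ee_rot: [-0.035, 0.999, -0.0, -0.001]
contact_force: [0.3, -0.9, -0.0]
gripper_width: 85.7
grasp_force: 0.0
```

```bash
python3 - <<'E'
from h import *
go(497,70,200,94)
im=get_image("wrist");cv2.imwrite("pics/w1.png",im[:,:,::-1]);print(get_calibration("wrist"))
E
```

```text
t 1.9 pos [674.4 -54.  230.5] yawy 94.0 F [ 0.3 -0.9 -0. ] w 85.7 j [ 0.16  0.47  0.15 -0.   -1.25 -1.66] -> move [0.1683 0.1361 0.0308] roll 0.0
{'camera_matrix': array([[311.53176559,   0.        , 280.07642695],
       [  0.        , 311.53176559, 214.38650146],
       [  0.        ,   0.        ,   1.        ]]), 'cam_to_world': array([[-6.96574369e-02,  9.53378234e-01,  2.93628650e-01,
         5.99330053e+02],
       [ 9.97570752e-01,  6.63767069e-02,  2.11359281e-02,
        -5.99381462e+01],
       [ 6.60430939e-04,  2.94387628e-01, -9.55685873e-01,
         3.73548917e+02],
       [ 0.00000000e+00,  0.00000000e+00,  0.00000000e+00,
         1.00000000e+00]])}
```

View pics/w1.png

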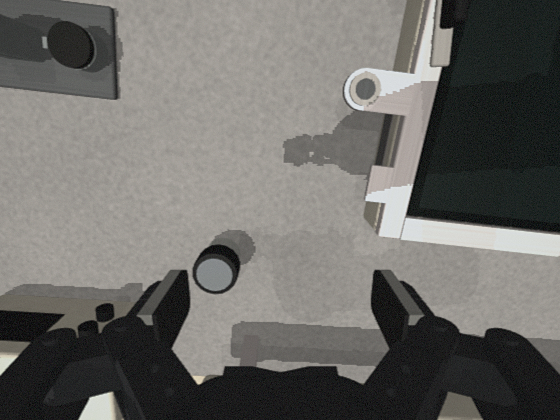

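The wrist view shows the ring at (364,89), the tray corner, the loupe at (216,268) and the saddle at (70,45). My row compensation had the wrong sign, so the arm overshot without touching anything. Next I go above the button in pure shifts.

```bash
python3 - <<'E'
from h import *
c=get_calibration("wrist")
print(cast(c,(364,89),72),cast(c,(70,42),43),cast(c,(380,235),68))
go(480,70,200)
E
```

```text
[568.76627547  13.94905256  72.        ] [ 544.10656347 -263.25095914   43.        ] [708.48257799  52.84722934  68.        ]
t 1.95 pos [674.2 -54.4 231.1] yawy 94.0 F [-0.4  1.1  0. ] w 85.0 j [ 0.16  0.47  0.15 -0.   -1.25 -1.66] -> move [0.1851 0.1376 0.0313] roll 0
```

Call:
{"op": "arm_command", "data": {
  "steps": [0.037,0.027,0.004,0,0.037,0.027,0.004,0,0.037,0.027,0.004,0,0.037,0.027,0.004,0,0.037,0.027,0.004,0,0,0,0,0,0,0,0,0]
}}

```text
clock: 2.82
position: [481.2, 67.2, 212.3]
ee_rot: [-0.035, 0.999, 0.0, 0.001]
contact_force: [0.8, -0.5, -0.1]
gripper_width: 85.6
grasp_force: 0.0
```

```bash
python3 - <<'E'
from h import *
go(497,70,200,94)
im=get_image("wrist");cv2.imwrite("pics/w2.png",im[:,:,::-1])
E
```

```text
t 2.83 pos [481.2  67.2 212.3] yawy 94.0 F [ 0.8 -0.5 -0.1] w 85.6 j [ 0.47  0.16 -0.35  0.   -1.05 -1.98] -> move [-0.016   0.0016  0.0124] roll -0.0
```

View pics/w2.png

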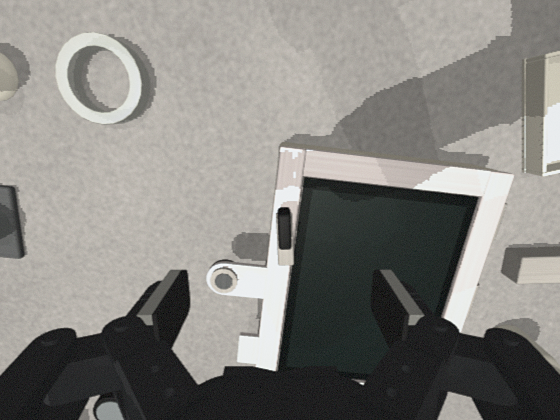

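The fin is at (284,228), spanning (282,208) to (288,248). The arm extends down to (286,264), and the ring is at (224,279).

```bash
python3 - <<'E'
from h import *
c=get_calibration("wrist");im=cv2.imread("pics/w2.png")
m=np.zeros(im.shape[:2],bool);m[195:262,270:296]=im[195:262,270:296].max(2)<40
print(blobs(m))
pts=np.argwhere(m)[:,::-1]
r=cv2.minAreaRect(pts.astype(np.float32));print(r)
for p in cv2.boxPoints(r): print(p,cast(c,p,101)[:2].round(1))
for p in [(282,208),(288,248),(286,264),(280,264),(293,264)]: print(p,cast(c,p,101)[:2].round(1),cast(c,p,75)[:2].round(1))
print("ring",cast(c,(224,279),72))
a=cast(c,(285.5,147),68);b=cast(c,(248,362),68);print("edge",a,b)
E
```

```text
[([283.7, 211.8], [278, 208, 12, 11, 83]), ([289.2, 235.3], [287, 220, 4, 28, 40]), ([279.0, 229.5], [279, 225, 1, 10, 10]), ([280.4, 245.2], [280, 242, 3, 7, 8]), ([295.0, 253.0], [295, 245, 1, 17, 17])]
((286.0845947265625, 234.6769561767578), (54.45124435424805, 15.13223648071289), 82.87498474121094)
[275.19998 208.60004] [480.   62.9]
[290.21536 206.72311] [477.5  75.5]
[296.9692  260.75388] [527.1  85.4]
[281.95383 262.6308 ] [529.8  72.2]
(282, 208) [479.1  68.6] [486.6  69.3]
(288, 248) [515.3  76.5] [526.5  78. ]
(286, 264) [530.9  75.9] [543.7  77.4]
(280, 264) [531.3  70.5] [544.1  71.5]
(293, 264) [530.5  82.2] [543.3  84.3]
ring [566.23874967  16.05890198  72.        ]
edge [431.28915836  68.62754719  68.        ] [671.65394949  44.08063947  68.        ]
```

Call:
{"op": "arm_command", "data": {
  "steps": [0,0,0,-0.087,0,0,0,0,0,0,0,0],
  "grip": 0.05
}}

```text
clock: 3.25
position: [481.5, 67.4, 211.2]
ee_rot: [-0.077, 0.997, -0.0, -0.0]
contact_force: [-0.3, 0.7, 0.3]
gripper_width: 49.8
grasp_force: 0.0
```

```bash
python3 - <<'E'
from h import *
go(498,72,79,99)
E
```

```text
t 3.25 pos [481.5  67.4 211.2] yawy 98.9 F [-0.3  0.7  0.3] w 49.8 j [ 0.47  0.17 -0.35  0.   -1.05 -1.89] -> move [-0.017   0.002   0.1322] roll -0.003
```

Call:
{"op": "arm_command", "data": {
  "steps": [-0.006,0.001,0.035,0,-0.006,0.001,0.035,0,-0.005,0,0.035,0,0,0,0.014,0,0,0,0.012,0,0,0,0,0]
}}

```text
clock: 4.0
position: [497.5, 72.4, 80.2]
ee_rot: [-0.078, 0.997, -0.0, -0.0]
contact_force: [-0.2, 0.6, 0.1]
gripper_width: 50.0
grasp_force: 0.0
```

```bash
python3 - <<'E'
from h import *
go(498,72,79,99)
im=get_image("wrist");cv2.imwrite("pics/w3.png",im[:,:,::-1])
E
```

```text
t 4.0 pos [497.5  72.4  80.2] yawy 99.0 F [-0.2  0.6  0.1] w 50.0 j [ 0.47  0.35 -0.49  0.   -0.73 -1.88] -> move [-0.0004 -0.0005  0.0012] roll -0.0
```

View pics/w3.png

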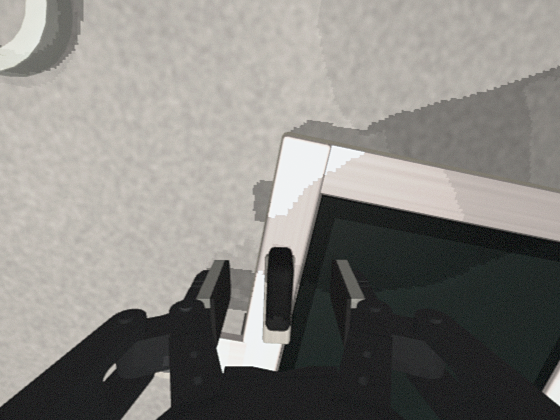

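The fin (280,290) sits between the open fingers and lines up with them. Now I close and turn.

Call:
{"op": "arm_command", "data": {
  "steps": [0,0,0,0,0,0,0,0,0,0,0,0,0,0,0,0,0,0,0,-0.15,0,0,0,-0.15,0,0,0,-0.15,0,0,0,-0.15,0,0,0,-0.15,0,0,0,-0.15,0,0,0,-0.15,0,0,0,-0.15,0,0,0,-0.15,0,0,0,0,0,0,0,0],
  "grip": 0.0
}}

```text
clock: 5.92
position: [500.4, 69.9, 81.4]
ee_rot: [-0.685, 0.729, -0.003, 0.001]
contact_force: [10.8, -17.4, -0.8]
gripper_width: 11.3
grasp_force: 60.3
```

```bash
python3 - <<'E'
from h import *
go(498,72,79,178);print(read_state()["wrist_torque"])
E
```

```text
t 5.92 pos [500.4  69.9  81.4] yawy 176.4 F [ 10.8 -17.4  -0.8] w 11.3 j [ 0.46  0.35 -0.48  0.01 -0.73 -0.53] -> move [-0.002   0.0026  0.0024] roll -0.028
[-4.89994222 -2.9795344   0.0446645 ]
```

Call:
{"op": "arm_command", "data": {
  "steps": [0.003,-0.003,0,0,0,0,0,-0.04,0,0,0,-0.04,0,0,0,0,0,0,0,0]
}}

```text
clock: 6.55
position: [500.8, 69.5, 81.4]
ee_rot: [0.711, -0.703, 0.0, -0.001]
contact_force: [0.0, -1.7, 6.0]
gripper_width: 10.5
grasp_force: 67.0
```

```bash
python3 - <<'E'
from h import *
go(498,72,79,178);print(read_state()["wrist_torque"])
E
```

```text
t 6.55 pos [500.8  69.5  81.4] yawy -179.3 F [ 0.  -1.7  6. ] w 10.5 j [ 0.46  0.35 -0.48 -0.   -0.74 -0.45] -> move [-0.0025  0.0028  0.0024] roll 0.047
[-0.42492487  0.32964858 -0.85038231]
```

The stop is felt: a 0.85 N·m reaction. I open, rise and check from above.

Call:
{"op": "arm_command", "data": {
  "steps": [0,0,0,0.03,0,0,0,0,0,0,0,0],
  "grip": 0.04
}}

```text
clock: 6.92
position: [500.2, 69.4, 80.1]
ee_rot: [-0.702, 0.712, 0.0, -0.0]
contact_force: [-0.2, 0.5, 0.1]
gripper_width: 40.0
grasp_force: 0.0
```

Call:
{"op": "arm_command", "data": {
  "steps": [0,0,-0.03,0,0,0,-0.05,0,0,0,-0.06,0,0,0,-0.02,0,0,0,0,0.18,0,0,0,0.18,0,0,0,0.18,0,0,0,0.18,0,0,0,0.18,0,0,0,0.18,0,0,0,0.18,0,0,0,0.18,0,0,0,0.13,0,0,0,0,0,0,0,0],
  "grip": 0.08
}}

```text
clock: 8.8
position: [500.3, 69.3, 240.2]
ee_rot: [0.006, 1.0, -0.0, -0.0]
contact_force: [0.0, -0.1, 0.5]
gripper_width: 80.1
grasp_force: 0.0
```

```bash
python3 - <<'E'
from h import *
go(540,-331,240,90)
im=get_image("wrist");cv2.imwrite("pics/w4.png",im[:,:,::-1])
E
```

```text
t 8.8 pos [500.3  69.3 240.2] yawy 89.4 F [ 0.  -0.1  0.5] w 80.1 j [ 0.46  0.17 -0.27 -0.   -1.13 -2.04] -> move [-4.420e-02 -3.999e-01  1.000e-04] roll -0.011
```

View pics/w4.png

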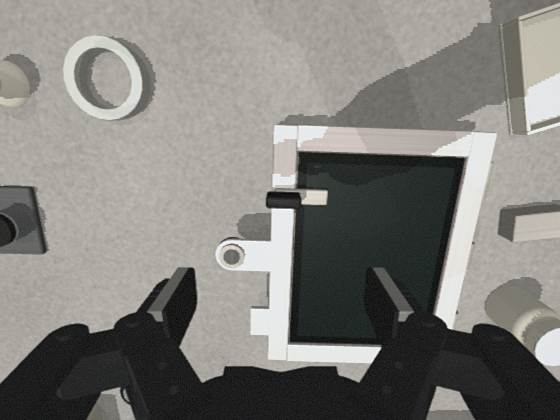

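The button now points across the glass, with its fin at (284,200) and its tip at (327,198). The ring is at (231,256). Next, the jack.

```bash
python3 - <<'E'
from h import *
c=get_calibration("wrist")
print("ring",cast(c,(231,256),72));a=cast(c,(275,127),68);b=cast(c,(269,358),68);print(a,b,np.degrees(np.arctan2(*(b-a)[1::-1])))
a=cast(c,(296,153),68);b=cast(c,(290,342),68);print(a,b,np.degrees(np.arctan2(*(b-a)[1::-1])))
go(520,-331,220)
E
```

```text
ring [567.83880559  15.11223241  72.        ]
[433.30620745  65.11294175  68.        ] [707.34716309  53.28327974  68.        ] -2.4717807951944217
[458.48851039  85.62766826  68.        ] [684.03102047  79.20535037  68.        ] -1.631055291098205
t 8.85 pos [500.3  69.3 240.2] yawy 89.3 F [-0.7 -0.7  0.3] w 80.1 j [ 0.46  0.17 -0.27 -0.   -1.13 -2.04] -> move [-0.0243 -0.4001  0.0202] roll 0
```

Call:
{"op": "arm_command", "data": {
  "steps": [-0.0025,-0.05,0,0,-0.0025,-0.05,0,0,-0.0025,-0.05,0,0,-0.0025,-0.05,0,0,-0.0025,-0.05,0,0,-0.0025,-0.05,0,0,-0.0025,-0.05,0,0,-0.0025,-0.05,0,0,0,0,0,0,0,0,0,0]
}}

```text
clock: 10.1
position: [514.8, -330.8, 239.9]
ee_rot: [0.007, 1.0, 0.0, -0.0]
contact_force: [0.3, -0.4, 0.1]
gripper_width: 80.2
grasp_force: 0.0
```

```bash
python3 - <<'E'
from h import *
go(540,-331,220)
im=get_image("wrist");cv2.imwrite("pics/w5.png",im[:,:,::-1])
E
```

```text
t 10.1 pos [ 514.8 -330.8  239.9] yawy 89.2 F [ 0.3 -0.4  0.1] w 80.2 j [-0.31  0.36 -0.01 -0.   -1.2  -1.28] -> move [-0.0252  0.0001  0.0198] roll 0
```

View pics/w5.png

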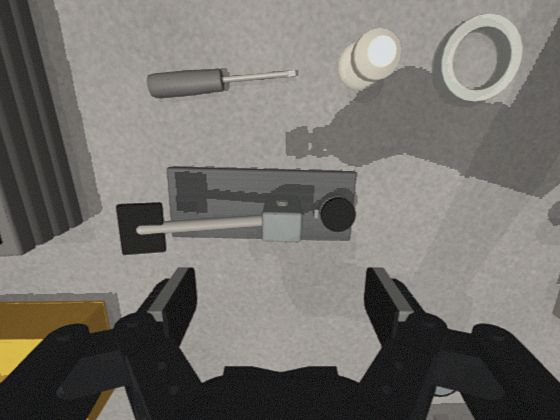

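The block top is at about (282,225), the saddle at (339,214) and the pad at (141,229). The foot runs from (168,168) to (355,240).

```bash
python3 - <<'E'
from h import *
c=get_calibration("wrist");im=cv2.imread("pics/w5.png").astype(int)
b=im[195:245,258:306];m=(b.min(2)>112)&(abs(b[:,:,0]-b[:,:,2])<40)
print([ (p,s) for p,s in blobs(m,60)])
d=im[190:240,315:365].max(2)<28;print(blobs(d,100))
for n,p,z in[("block",(282,225),90),("bl",(263,241),90),("br",(300,241),90),("tl",(264,209),90),("tr",(300,209),90),("saddle",(338.5,214),43),("pad",(141,229),105),("f1",(168,167),10),("f2",(357,172),10),("f3",(350,241),10)]:print(n,cast(c,p,z)[:2].round(1))
E
```

```text
[([22.5, 33.8], [0, 18, 48, 32, 1298])]
[]
block [ 541.2 -328.7]
bl [ 558.1 -348. ]
br [ 558.6 -310.7]
tl [ 524.5 -346.1]
tr [ 524.9 -310.9]
saddle [ 545.1 -263.9]
pad [ 538.4 -462.1]
f1 [ 494.  -463.9]
f2 [ 502.7 -237.6]
f3 [ 591.8 -241.2]
```

Call:
{"op": "arm_command", "data": {
  "steps": [-0.02,0,0.02,-0.172,0,0,0.02,-0.172,0,0,0,-0.172,0,0,0,-0.172,0,0,0,-0.172,0,0,0,-0.172,0,0,0,-0.172,0,0,0,-0.172,0,0,0,-0.17,0,0,0,0]
}}

```text
clock: 11.4
position: [535.4, -329.9, 200.8]
ee_rot: [-0.694, 0.72, -0.0, 0.0]
contact_force: [0.5, 0.1, 0.1]
gripper_width: 79.8
grasp_force: 0.0
```

```bash
python3 - <<'E'
from h import *
go(541.5,-329,51,177.8)
E
```

```text
t 11.4 pos [ 535.4 -329.9  200.8] yawy 177.8 F [0.5 0.1 0.1] w 79.8 j [-0.3   0.41 -0.03 -0.   -1.13  0.26] -> move [-0.0011 -0.0059  0.1498] roll 0.001
```

Call:
{"op": "arm_command", "data": {
  "steps": [-0.001,-0.006,0.04,0,0,0,0.04,0,0,0,0.035,0,0,0,0.02,0,0,0,0.014,0,0,0,0,0,0,0,0,0]
}}

```text
clock: 12.28
position: [541.9, -330.6, 52.4]
ee_rot: [-0.694, 0.72, -0.001, 0.0]
contact_force: [-0.2, -0.3, 0.3]
gripper_width: 80.0
grasp_force: 0.0
```

Call:
{"op": "arm_command", "data": {
  "steps": [0,0,0,0,0,0,0,0,0,0,0,0,0,0,0,0,0,0,0,0],
  "grip": 0.01
}}

```text
clock: 12.9
position: [543.0, -330.9, 52.4]
ee_rot: [-0.694, 0.72, -0.002, 0.001]
contact_force: [5.5, -0.2, 2.6]
gripper_width: 31.2
grasp_force: 62.2
```

```bash
python3 - <<'E'
from h import *
go(541.5,-329,51,177.8)
E
```

```text
t 12.9 pos [ 543.  -330.9   52.4] yawy 177.8 F [ 5.5 -0.2  2.6] w 31.2 j [-0.29  0.57 -0.18  0.   -0.82  0.26] -> move [-0.0018  0.0016  0.0014] roll 0.001
```

Call:
{"op": "arm_command", "data": {
  "steps": [0,0,-0.01,0,0,0,-0.015,0,-0.01,-0.002,0,0,-0.02,-0.003,0,0,-0.03,-0.004,0,0,-0.03,-0.004,0,0,-0.03,-0.004,0,0,-0.03,-0.004,0,0,-0.02,-0.002,0,0,-0.01,0,0,0,0,0,0,0,0,0,0,0]
}}

```text
clock: 14.4
position: [570.7, -152.1, 76.3]
ee_rot: [-0.693, 0.721, 0.0, -0.0]
contact_force: [-1.2, 1.1, -8.1]
gripper_width: 31.2
grasp_force: 61.3
```

```bash
python3 - <<'E'
from h import *
go(565.8,-52,57,177.8)
a=get_image("top");b=get_image("wrist")
o=np.zeros((420,800,3),np.uint8);o[:,:560]=b[:,:,::-1]
t=cv2.resize(a[150:270,220:340,::-1],(240,240));o[:240,560:]=t
cv2.imwrite("pics/t6.png",o);cv2.imwrite("pics/t6full.png",a[:,:,::-1]);print(get_calibration("wrist")["cam_to_world"].round(3))
E
```

```text
t 14.4 pos [ 570.7 -152.1   76.3] yawy 177.8 F [-1.2  1.1 -8.1] w 31.2 j [ 0.01  0.48 -0.27  0.   -0.82 -0.05] -> move [-0.0999  0.0087  0.0192] roll -0.0
[[-9.99000e-01  3.70000e-02  1.10000e-02  5.68021e+02]
 [ 3.90000e-02  9.54000e-01  2.96000e-01 -2.27955e+02]
 [ 0.00000e+00  2.96000e-01 -9.55000e-01  2.18598e+02]
 [ 0.00000e+00  0.00000e+00  0.00000e+00  1.00000e+00]]
```

View pics/t6.png

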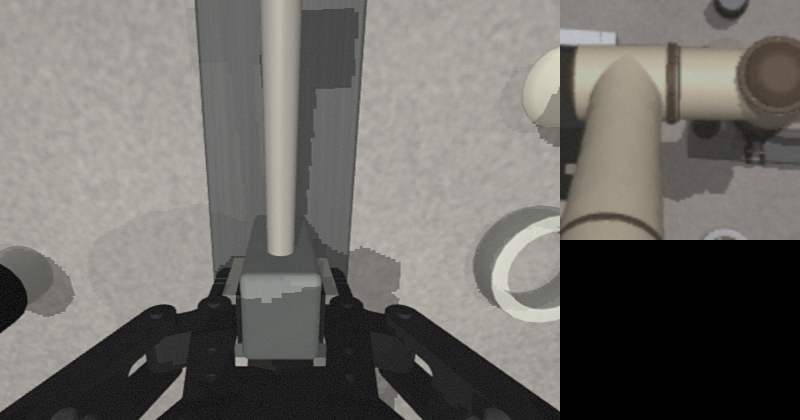

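The jack hangs straight in the grip, with the block top at rows 276–358 and columns 241–321.

```bash
python3 - <<'E'
from h import *
c=get_calibration("wrist")
for p in [(241,276),(321,276),(239,358),(323,358),(281,317)]: print(p,cast(c,p,113.9).round(1))
for p in [(197,60),(364,60),(210,200),(352,200)]: print("foot",p,cast(c,p,33.9).round(1))
go(565.8,-52,57,177.8)
E
```

```text
(241, 276) [ 584.8 -171.9  113.9]
(321, 276) [ 554.9 -170.8  113.9]
(239, 358) [ 588.5 -134.5  113.9]
(323, 358) [ 554.  -133.2  113.9]
(281, 317) [ 570.5 -153.4  113.9]
foot (197, 60) [ 611.4 -259.4   33.9]
foot (364, 60) [ 521.7 -255.9   33.9]
foot (210, 200) [ 612.7 -181.6   33.9]
foot (352, 200) [ 525.8 -178.2   33.9]
t 14.5 pos [ 570.7 -152.3   76.2] yawy 177.7 F [ 0.1 -0.1 -7.7] w 31.2 j [ 0.01  0.48 -0.27  0.   -0.82 -0.05] -> move [-0.1     0.0088  0.0192] roll -0.001
```

Call:
{"op": "arm_command", "data": {
  "steps": [0,0.003,0.01,0,0,0.003,0.008,0,-0.015,0.003,0,0,-0.025,0,0,0,-0.025,0,0,0,-0.02,0,0,0,-0.012,0,0,0,-0.0045,0,0,0,0,0,0,0,0,0,0,0]
}}

```text
clock: 15.75
position: [565.7, -50.2, 58.2]
ee_rot: [-0.693, 0.721, 0.0, -0.0]
contact_force: [0.1, 0.5, -7.9]
gripper_width: 31.6
grasp_force: 61.3
```

```bash
python3 - <<'E'
from h import *
go(565.4,-50.5,52.4,177.8)
E
```

```text
t 15.75 pos [565.7 -50.2  58.2] yawy 177.8 F [ 0.1  0.5 -7.9] w 31.6 j [ 0.2   0.47 -0.35  0.   -0.75 -0.24] -> move [0.0003 0.0002 0.0058] roll -0.0
```

Call:
{"op": "arm_command", "data": {
  "steps": [0,0,0.003,0,0,0,0.003,0,0,0,0,0,0,0,0,0]
}}

```text
clock: 16.25
position: [565.7, -49.9, 52.3]
ee_rot: [-0.694, 0.72, -0.0, -0.0]
contact_force: [-0.0, -1.0, -7.7]
gripper_width: 31.1
grasp_force: 61.4
```

```bash
python3 - <<'E'
from h import *
go(565.4,-50.5,52.4,177.8)
c=get_calibration("scene");T=np.linalg.inv(c["cam_to_world"])
def pr(p):
    q=c["camera_matrix"]@(T[:3,:3]@np.array(p,float)+T[:3,3]);return (q[:2]/q[2]).round(1)
print("saddle centre exp",pr((567.8,15,43)),"pad",pr((567.8,15,58)),"ring",pr((567.8,15,72)))
x,y=pr((567.8,15,50)).astype(int)
a=get_image("scene");x0,y0=x-50,y-38
print(x0,y0);cv2.imwrite("pics/s7.png",cv2.resize(a[y0:y0+75,x0:x0+100,::-1],(800,600),interpolation=cv2.INTER_CUBIC))
E
```

```text
t 16.25 pos [565.7 -49.9  52.3] yawy 177.8 F [-0.  -1.  -7.7] w 31.1 j [ 0.2   0.48 -0.35  0.   -0.74 -0.24] -> move [ 0.0006  0.0003 -0.0001] roll 0.0
saddle centre exp [302.8 218.1] pad [303.  213.9] ring [303.1 209.9]
252 178
```

View pics/s7.png

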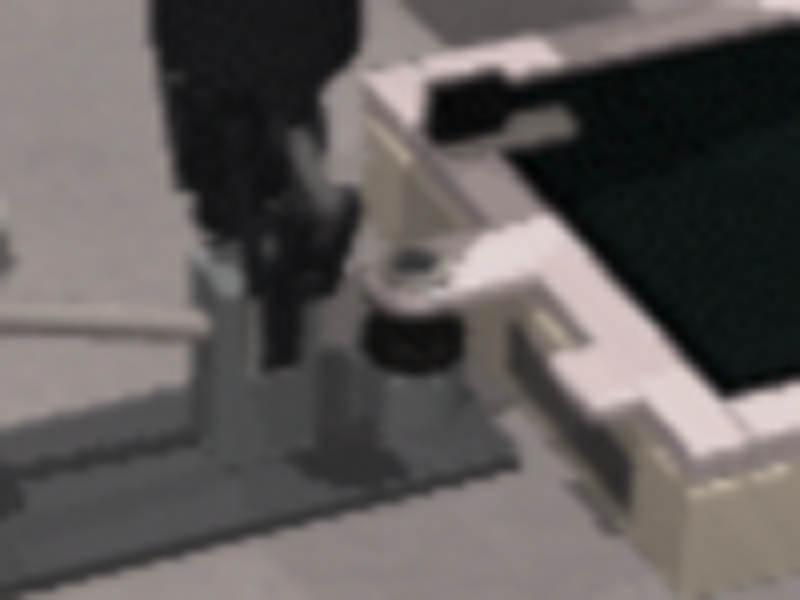

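In the scene view, the saddle (413,340) is straight below the ring (413,262). The jack still hangs slightly, so I lower it the rest of the way and release.

Call:
{"op": "arm_command", "data": {
  "steps": [0,0,0.001,0,0,0,0.001,0,0,0,0,0,0,0,0,0]
}}

```text
clock: 16.8
position: [565.7, -49.9, 52.2]
ee_rot: [-0.694, 0.72, -0.0, -0.0]
contact_force: [-4.4, -0.0, 6.3]
gripper_width: 31.3
grasp_force: 63.1
```

Call:
{"op": "arm_command", "data": {
  "steps": [0,0,0,0,0,0,0,0,0,0,0,0,0,0,0,0],
  "grip": 0.075
}}

```text
clock: 17.3
position: [566.1, -49.6, 50.3]
ee_rot: [-0.694, 0.72, -0.0, 0.0]
contact_force: [-0.9, -0.1, -0.4]
gripper_width: 75.1
grasp_force: 0.0
```

Call:
{"op": "arm_command", "data": {
  "steps": [0,0,-0.02,0,0,0,-0.03,0,0,0,-0.05,0,0,0,-0.05,0,0,0,-0.03,0,0,0,0,0,0,0,0,0]
}}

```text
clock: 18.18
position: [565.2, -49.6, 229.4]
ee_rot: [-0.693, 0.72, 0.001, -0.0]
contact_force: [-0.1, -0.1, -0.3]
gripper_width: 74.7
grasp_force: 0.0
```

```bash
python3 - <<'E'
from h import *
go(560.4,-183,180,177.8)
b=get_image("wrist");c=get_calibration("wrist");cv2.imwrite("pics/w8.png",b[:,:,::-1])
# block top: light grey patch; predicted pixel window
T=np.linalg.inv(c["cam_to_world"])
def pr(p):
    q=c["camera_matrix"]@(T[:3,:3]@np.array(p,float)+T[:3,3]);return (q[:2]/q[2]).round(1)
for p in [(565.5,-50,90),(567.8,15,72),(567.8,15,43),(560,-183,105)]: print(p,pr(p))
u,v=pr((565.5,-50,90)).astype(int)
g=b.max(2)
for r in range(v-50,v+50,6): print(r,g[r,u-50:u+50:4].tolist())
E
```

```text
t 18.18 pos [565.2 -49.6 229.4] yawy 177.8 F [-0.1 -0.1 -0.3] w 74.7 j [ 0.2   0.29 -0.14 -0.   -1.14 -0.24] -> move [ 0.1335 -0.0004  0.0494] roll 0.0
(565.5, -50, 90) [279.4 202.3]
(567.8, 15, 72) [279.6 257.7]
(567.8, 15, 43) [279.5 246.8]
(560, -183, 105) [279.9  38.5]
152 [173, 171, 176, 95, 109, 109, 109, 116, 104, 106, 104, 113, 176, 168, 109, 76, 81, 111, 112, 110, 109, 107, 90, 174, 173]
158 [176, 173, 171, 107, 110, 114, 110, 111, 107, 104, 103, 118, 180, 170, 107, 74, 96, 107, 110, 108, 106, 107, 86, 180, 172]
164 [176, 171, 167, 120, 113, 115, 110, 115, 111, 98, 104, 115, 178, 166, 107, 76, 79, 106, 106, 111, 108, 105, 86, 170, 172]
170 [169, 168, 167, 149, 113, 113, 111, 111, 111, 98, 81, 102, 180, 169, 105, 73, 101, 106, 108, 110, 107, 104, 83, 171, 166]
176 [170, 172, 172, 139, 111, 111, 107, 102, 105, 83, 81, 106, 181, 169, 103, 82, 76, 104, 107, 107, 110, 106, 115, 173, 167]
182 [171, 167, 167, 143, 110, 109, 105, 107, 99, 106, 113, 112, 97, 107, 106, 105, 108, 75, 107, 108, 109, 105, 129, 169, 169]
188 [177, 171, 168, 151, 110, 106, 104, 106, 101, 159, 161, 161, 157
[... 603 characters left out ...]
02, 111, 96, 100, 154, 148, 148, 150, 150, 148, 147, 146, 101, 106, 107, 100, 107, 167, 162, 170]
224 [154, 168, 165, 171, 106, 108, 108, 104, 106, 106, 105, 75, 124, 125, 66, 102, 107, 105, 103, 102, 102, 105, 176, 159, 116]
230 [167, 178, 173, 169, 104, 103, 107, 107, 67, 67, 73, 54, 27, 24, 44, 94, 68, 77, 87, 103, 72, 76, 121, 115, 117]
236 [169, 168, 179, 172, 102, 105, 105, 95, 72, 59, 35, 34, 33, 25, 27, 37, 48, 70, 76, 72, 74, 74, 124, 117, 117]
242 [164, 171, 166, 168, 97, 104, 102, 100, 72, 34, 94, 201, 202, 200, 197, 121, 37, 70, 73, 72, 70, 74, 117, 119, 111]
248 [168, 169, 177, 174, 100, 100, 103, 94, 64, 182, 162, 139, 179, 139, 137, 122, 181, 58, 70, 71, 72, 70, 125, 113, 117]
```

```bash
python3 - <<'E'
from h import *
c=get_calibration("wrist");b=cv2.imread("pics/w8.png").max(2)
print("col279",[(r,int(b[r,279])) for r in range(222,280,2)]);
for r in (250,254,258,262,266): print(r,b[r,255:305:2].tolist())
for r,z in((229,43),(241,71)): print(r,z,cast(c,(279.5,r),z).round(1))
print("block edges",cast(c,(279.5,185),90).round(1),cast(c,(279.5,221.5),90).round(1))
E
```

```text
col279 [(222, 101), (224, 128), (226, 161), (228, 99), (230, 21), (232, 31), (234, 36), (236, 32), (238, 59), (240, 142), (242, 202), (244, 111), (246, 140), (248, 141), (250, 84), (252, 75), (254, 73), (256, 75), (258, 77), (260, 73), (262, 77), (264, 69), (266, 167), (268, 192), (270, 238), (272, 232), (274, 232), (276, 232), (278, 231)]
250 [101, 98, 94, 87, 108, 196, 178, 121, 142, 144, 134, 104, 84, 91, 121, 136, 143, 125, 160, 193, 159, 58, 75, 78, 75]
254 [108, 110, 107, 105, 171, 196, 149, 142, 126, 71, 74, 72, 73, 72, 72, 71, 122, 141, 138, 192, 192, 86, 82, 86, 86]
258 [155, 151, 156, 165, 194, 193, 145, 146, 102, 76, 78, 77, 77, 78, 80, 80, 83, 145, 139, 173, 185, 117, 117, 119, 118]
262 [157, 160, 154, 159, 185, 192, 175, 137, 140, 79, 71, 73, 77, 76, 75, 75, 134, 142, 155, 181, 188, 120, 117, 115, 119]
266 [124, 121, 120, 119, 171, 192, 195, 197, 192, 185, 189, 190, 167, 145, 141, 130, 133, 169, 184, 181, 177, 107, 104, 108, 110]
229 43 [567.   -6.5  43. ]
241 71 [567.1  -3.5  71. ]
block edges [564.7 -66.4  90. ] [566.1 -31.1  90. ]
```

Block, saddle and tongue agree within about 1 mm. I close the fingers and go above the handle pad.

Call:
{"op": "arm_command", "data": {
  "steps": [0.04,0,0,0,0.05,0,0,0,0.047,0,0.02,0,0,0,0.04,0,0,0,0.03,0,0,0,0,0,0,0,0,0],
  "grip": 0.0
}}

```text
clock: 19.1
position: [561.2, -186.7, 140.9]
ee_rot: [-0.694, 0.72, -0.0, -0.0]
contact_force: [-0.1, 0.2, -0.1]
gripper_width: -0.2
grasp_force: 0.0
```

```bash
python3 - <<'E'
from h import *
go(560.2,-186.5,33,177.8)
E
```

```text
t 19.1 pos [ 561.2 -186.7  140.9] yawy 177.9 F [-0.1  0.2 -0.1] w -0.2 j [-0.05  0.41 -0.2   0.   -0.96  0.01] -> move [-0.0002  0.0011  0.1079] roll 0.001
```

Call:
{"op": "arm_command", "data": {
  "steps": [0,0,0.03,0,0,0,0.006,0,0,0,0.006,0,0,0,0.006,0,0,0,0.006,0,0,0,0.006,0,0,0,0,0]
}}

```text
clock: 19.98
position: [560.9, -186.5, 79.9]
ee_rot: [-0.694, 0.72, -0.0, 0.0]
contact_force: [1.1, -1.8, 1.9]
gripper_width: -0.1
grasp_force: 1.0
```

Call:
{"op": "arm_command", "data": {
  "steps": [0,0,0.006,0,0,0,0.006,0,0,0,0.006,0,0,0,0.006,0,0,0,0.006,0,0,0,0,0]
}}

```text
clock: 20.72
position: [561.0, -187.5, 51.1]
ee_rot: [-0.694, 0.72, -0.001, -0.0]
contact_force: [-0.6, -4.6, 7.0]
gripper_width: 0.2
grasp_force: 3.9
```

Call:
{"op": "arm_command", "data": {
  "steps": [0,0,0.005,0,0,0,0.005,0,0,0,0.004,0,0,0,0.003,0,0,0,0,0]
}}

```text
clock: 21.35
position: [561.3, -186.2, 35.8]
ee_rot: [-0.694, 0.72, -0.001, 0.0]
contact_force: [-3.2, 1.8, 15.2]
gripper_width: 0.3
grasp_force: 7.2
```

Call:
{"op": "arm_command", "data": {
  "steps": [0,0,0.002,0,0,0,0.002,0,0,0,0,0,0,0,0,0]
}}

```text
clock: 21.85
position: [561.5, -186.1, 34.5]
ee_rot: [-0.694, 0.72, -0.001, 0.001]
contact_force: [-8.3, 4.8, 29.3]
gripper_width: -0.0
grasp_force: 13.7
```

The force jumped from 15 to 29 N over 1.3 mm, so the handle is at its stop. I check the tray's rise numerically against the saved scene crop.

```bash
python3 - <<'E'
from h import *
a=get_image("scene")[:,:,::-1];s=cv2.resize(cv2.imread("pics/s7.png"),(100,75),interpolation=cv2.INTER_AREA)
c=get_calibration("scene");T=np.linalg.inv(c["cam_to_world"])
def pr(p):
    q=c["camera_matrix"]@(T[:3,:3]@np.array(p,float)+T[:3,3]);return q[:2]/q[2]
def match(n,x,y,w,h):
    t=np.ascontiguousarray(s[y:y+h,x:x+w]);reg=np.ascontiguousarray(a[178+y-14:178+y+h+10,252+x-8:252+x+w+8])
    r=cv2.matchTemplate(reg,t,cv2.TM_CCOEFF_NORMED);_,v,_,l=cv2.minMaxLoc(r);print(n,round(v,2),"shift",l[0]-8,l[1]-14)
match("ring",45,29,14,9);match("tab",68,40,16,12);match("fin",52,7,16,11);match("plinth+foot bottom",40,52,50,22)
print("expected ring",pr((567.8,15+1,96))-pr((567.8,15,72)))
go(561,-186,34)
E
```

```text
ring 0.81 shift 1 -7
tab 0.8 shift 0 -6
fin 0.85 shift 1 -5
plinth+foot bottom 0.85 shift 0 0
expected ring [ 0.56680649 -6.94138071]
t 21.9 pos [ 561.5 -186.1   34.5] yawy 177.9 F [-6.9  4.9 29.3] w 0.1 j [-0.05  0.53 -0.31  0.   -0.73  0.01] -> move [-0.      0.0005  0.0005] roll 0
```

The ring rose 7 px against 6.9 expected, and the plinth and jack foot have not moved. I hand it in.

```bash
python3 -c "
from bench import *
print(job_done())"
```

```text
the job is handed in; nothing more can be done
None
```

I turned the turnbutton to its closed stop, stood the jack with its saddle within about 1 mm of the lift point, and handed in with the handle held at its stop under about 29 N and the tray raised (checked numerically in the scene camera image).

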